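# Hang the rinsing mug on the drying stand

## Task

Hang the enamelled brush-rinsing mug by its handle on the arm of the drying stand, behind the arm's upturned tip, and leave it settled there on its own; a little rocking does no harm. The arm's height is set anew each time and is not reported, so find it by touch or sight; leave the purple paint bottle, the gourd and the roll of tape where they are.

Things in the scene. Friction and masses are not known exactly. Their poses are not given: they have to be found in the camera images.
- mug: White enamelled mug, blue rim and handle, upright, 0.10 to 0.19 kg. Body 64 mm outside diameter, 80 mm tall, wall 4 mm, hollow, open on top. Origin: centre of its underside, z up. The handle stands out along its own +x, reaching 66 mm from the mug's axis; the body can be gripped from above across its y axis, clear of the handle.
- mug_handle (a point): Centre of the opening of the mug's handle: 45 mm along the mug's +x from its axis, 41 mm above its underside. The opening lies in the mug's x-z plane, 25 mm wide (32 to 57 mm from the mug's axis) and 41 mm tall (20.5 to 61.5 mm above the underside). The handle is a round bar 9 mm thick. Let go on the arm, the mug swings down and rocks for some seconds.
- stand: Drying stand, fixed: round dark foot 120 mm across and 16 mm high, a vertical tube on it, and a steel rod 10 mm thick that rises out of the tube and bends into a level arm along the stand's own -x, at y = 0, with a dark, grippy rubber sleeve (included in the 10 mm). Origin: centre of the foot's underside, z up.
- collar_top (a point): On the stand's axis, 125 mm above the worktop: top of the tube's black clamp collar (29 mm diameter, small clamp knob on the stand's +x side), out of which the rod rises. The height of the arm's centre line is not reported: anything from 150 to 240 mm above the worktop, the same throughout a run, and rigid.
- under_tip (a point): Point on the worktop straight below the upturned tip of the stand's arm, 110 mm from the stand's axis. The arm (10 mm thick) is straight and level from 14 to 98 mm from the axis, then turns up; the tip's end reaches 115 mm from the axis and 27 mm above the arm's centre line. Nothing of the stand is higher than that.
- purple_paint: Bystander: purple paint bottle, 38 mm diameter, 105 mm tall, upright, loose; origin at the centre of its underside.
- gourd: Bystander: small dried brown gourd, 52 mm diameter, 75 mm tall, loose; origin at the centre of its underside.
- tape: Bystander: roll of masking tape lying flat, 98 mm diameter, 25 mm high, loose; origin at the centre of its underside.
- desk_lamp: Obstacle to steer round, fixed: green desk lamp. Its shade hangs in the air over the worktop, beyond and above the mug's area: within 330 to 480 mm above the worktop, 40 to 235 mm nearer the robot (world -x) than this origin and from 20 mm to its right (world -y) to 170 mm to its left. Arms or wrists that pass high there will strike it.
Mind the look-alikes: they are no part of the job. Leave any orange look-alike of the mug alone.

How it is judged:
By the outcome, as a careful person would: the job done as asked, in the order asked, and still so for the second after the job is handed in, with the robot touching nothing.
It also fails if it takes over 61 s, if anything falls off the work surface, if the arm or the gripper's body presses on something with over 40 N, if the wrist force passes 120 N, or if a joint passes its speed limit or range.

## Robot

A 6-joint arm with a two-finger parallel gripper is mounted at the origin on a cart in front of the work surface, level with it; the furniture and walls round the work are solid. World frame = base frame: x ahead of the robot, y to its left, z up, the work surface at z = 0. Lengths are in m, angles in rad, forces in N, time in s.
With the tool pointing down it reaches from about 0.3 to 0.875 m from the base axis. Payload 6.4 kg.
Tool frame: the origin (TCP) lies midway between the tips of the shut fingers; the grasp point (between the pads) lies 19 mm behind it; z points along the fingers, y is the line along which they close (so a half turn about z gives the same grasp; the last joint's range is limited). The gripper opens to 85 mm and grips with 20 to 120 N. Pads are 22 mm wide; open, the fingers measure 114 mm over their backs; the gripper's body (76 mm by 85 mm) begins 54 mm behind the grasp point. The pads swing forward as they close: fully open they stand 13 mm farther back than shut.
Start: joints at [1.02, 0.181, 1.607, -0, 1.354, -0.206], TCP at [0.194, 0.541, 0.231] pointing down, gripper open.
Joint ranges: [-2.99, 2.99], [-0.89, 2.07], [0.3, 2.58], [-1.14, 4.28], [0, 2.63], [-3.12, 3.12]. Speed limits (rad/s): [2.57, 2.57, 3.01, 3.14, 3.14, 3.14].

## Interface

Orientations are given as a unit quaternion [w, x, y, z].
In Python, from bench import ctrl gives the robot as it stands.
- The arm moves only by the tool send_rows, never from a script. Its argument "motion" is a list of rows, each a list of 7 numbers: the turn, a rotation vector about the tool's x, y, z in degrees, then the shift along the tool's x, y, z in mm, then the closure, from -1 (fully open) to 1 (shut). In form: [[rx, ry, rz, tx, ty, tz, grip], ...]. A call has exactly 10 rows; each row shifts and turns the commanded pose from where the row before left it, along the tool's axes as they then stand; what a row does not reach is not made up. A row lasts 1/10 s, in which the tool goes at most 50 mm and 8.59 degrees, less where a joint would pass 70% of its speed; a pose out of reach is approached as far as the arm can. A call is refused whole if a number of a shift passes 50 or a number of a turn 8.59, either way. A call with a gripper value outside its range is refused whole. The fingers move at their own pace and stop on an object; the grip force is fixed at half the most. Time passes only in rows, so rows that do not move let the fingers close, or fill a call up. It gives the time, the measured TCP pose, the force, the opening and the grip force at its end, in the units of the state.
- ctrl.get_obs(): the state, without advancing time (a new reading comes with each control period).
- ctrl.camera(name): name is "scene" or "side" or "wrist"; returns a dict with "color" (420x560x3 uint8, red, green, blue), "z_map" (420x560 float32, m along the optical axis (not along the pixel's ray), 0 where there is no reading), "mtx" (3x3 intrinsics, pixels), "extrinsics" (4x4, takes a point from camera to world coordinates); the wrist camera has in their place "hand_eye" (4x4, takes a point from camera to tool coordinates, whose origin is the TCP and whose axes are the flange's). Camera axes: x right, y down, z forward; pixel columns grow to the right and rows downward; lengths in m; the calibration is good to about 2 mm. The wrist camera is an equidistant fisheye: a pixel r from the principal point sees the ray r / f radians off the axis. A picture is of the moment at which its call begins: read the wrist's pose just before it.
- ctrl.hand_in(): hands the job in; it is judged then, once.
The state is a dict: "time_s": time; "q": joint angles; "dq": joint speeds; "joint_efforts": joint torques, N m; "eef_pos": TCP position; "eef_rot": TCP orientation; "wrist_force": force on the tool from outside, world axes, zero at the start; "torque": the same for the moment, N m; "opening": opening from 0.0 (shut) to 1.0 (fully open); "grasp_force": force on a finger pad.
Only numpy, scipy, OpenCV 4.12 (cv2) and the standard library are available. Lean on these libraries where they do the work, as an engineer would, in place of code of your own. Each camera call takes 0.05 s, during which the arm holds its last target. There are 200 camera calls.

## Working session

There is one attempt and no reset: what is moved stays moved. The work goes in short steps, Python scripts to look and compute and a tool call to move; the robot and the scene stay as the last step left them, time stands still between calls to the robot, and variables do not carry over. Pictures are saved under pics/ and viewed, at most 10 in all, crops included, and the job is handed in when it is done.

Besides the shell and the picture viewer there is one more tool, called after ">>>" as name(argument=value, ...), one argument or row to a line, values as JSON. send_rows: Moves the arm, as the interface text tells. Its arguments: {"type":"object","properties":{"motion":{"type":"array","items":{"type":"array","items":{"type":"number"}}}},"required":["motion"]}

```bash
ls; mkdir -p pics
cat > h.py <<'E'
from bench import ctrl
import numpy as np, cv2
def snap(n):
    return ctrl.camera(n)
def pts(c):
    z=c["z_map"];K=c["mtx"];T=c["extrinsics"]
    v,u=np.mgrid[:z.shape[0],:z.shape[1]]
    P=np.stack([(u-K[0,2])/K[0,0]*z,(v-K[1,2])/K[1,1]*z,z],-1)
    W=P@T[:3,:3].T+T[:3,3]; W[z==0]=np.nan
    return W
E
python3 - <<'E'
from h import *
o=ctrl.get_obs(); print(o)
for n in("scene","side"):
    c=snap(n); np.savez(n+".npz",**c); cv2.imwrite(f"pics/{n}0.png",c["color"][...,::-1]); print(c["extrinsics"].round(3),c["mtx"])
E
```

```text
pics
{'time_s': 0.0, 'q': array([ 1.01967032e+00,  1.81551707e-01,  1.60801604e+00,  2.25923956e-05,
        1.35380343e+00, -2.06280773e-01]), 'dq': array([ 4.02112989e-04,  4.53453093e-04, -6.33102898e-05, -2.79598855e-04,
       -8.45401861e-05, -7.45916351e-04]), 'joint_efforts': array([-6.18937465e-04, -4.44847155e+01, -3.51352108e+01, -2.18968994e-04,
        8.76332080e-03,  1.92986090e-05]), 'eef_pos': array([0.19404763, 0.54067563, 0.23037428]), 'eef_rot': array([-3.39022949e-04,  1.71571881e-01,  9.85171203e-01, -8.22177694e-04]), 'wrist_force': array([-0.66774256,  0.50462825,  0.18321556]), 'torque': array([ 0.03940672, -0.0205479 ,  0.03069868]), 'grasp_force': 0.0, 'opening': 1.0004014956048681}
[[ 0.751 -0.424  0.507 -0.264]
 [-0.66  -0.454  0.598 -1.017]
 [-0.024 -0.783 -0.621  1.156]
 [ 0.     0.     0.     1.   ]] [[504.60443869   0.         278.67984944]
 [  0.         504.60443869 207.33759966]
 [  0.           0.           1.        ]]
[[ 0.977 -0.084  0.196  0.405]
 [-0.213 -0.368  0.905 -1.041]
 [-0.004 -0.926 -0.378  0.536]
 [ 0.     0.     0.     1.   ]] [[394.59450468   0.         278.36234569]
 [  0.         394.59450468 212.91574704]
 [  0.           0.           1.        ]]
```

View pics/scene0.png

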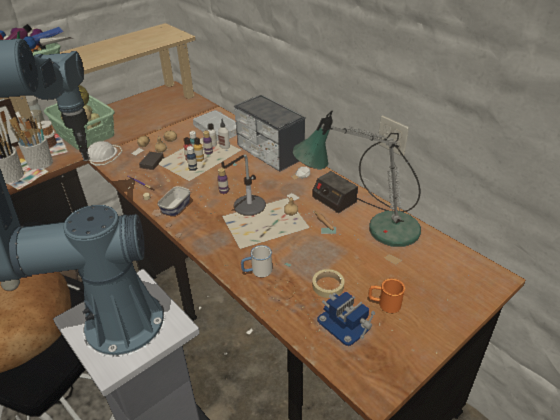

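View pics/side0.png

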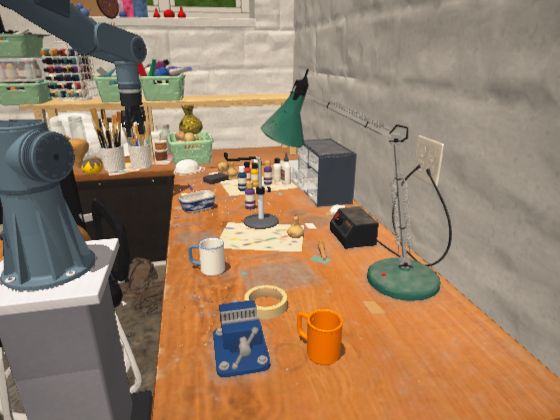

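The scene view shows the white mug at (262,262) with its handle at (245,266), the stand foot at (250,205), the gourd at (291,205) and the bottle at (223,180). The side view shows the mug at (211,257), and the arm runs from (262,160) to its tip near (226,155). Next I'll measure them.

```bash
python3 - <<'E'
from h import *
for n,boxes in {"scene":dict(mug=(238,240,280,282),stand=(225,145,270,220),gourd=(280,190,302,220),bottle=(214,165,232,196),tape=(310,268,346,296)),"side":dict(mug=(185,235,230,278),stand=(220,148,282,230))}.items():
    c=dict(np.load(n+".npz")); W=pts(c); col=c["color"].astype(int)
    for k,(a,b,e,f) in boxes.items():
        w=W[b:f,a:e].reshape(-1,3); cc=col[b:f,a:e].reshape(-1,3)
        m=(w[:,2]>.012)&(w[:,0]>.2)
        w=w[m];cc=cc[m]
        print(n,k,len(w),np.nanpercentile(w,[2,50,98],axis=0).round(3).tolist())
        if k=="mug":
            t=w[w[:,2]>.07]; (x,y),r=cv2.minEnclosingCircle(t[:,:2].astype(np.float32)); print(" rim",x,y,r,len(t))
            blue=(cc[:,2]>cc[:,0]+25); hb=w[blue&(w[:,2]<.068)&(w[:,2]>.02)]; print(" handle",np.nanmedian(hb,0),len(hb))
            print(hb[::max(1,len(hb)//12)].round(3).tolist())
        if k=="stand":
            s=w[w[:,2]>.128]; o=np.argsort(-s[:,2]); print(len(s)); print(s[o][::max(1,len(s)//30)].round(3).tolist())
            s=w[(w[:,2]>.03)&(w[:,2]<.12)];print(" tube",np.nanmedian(s,0))
    im=c["color"][...,::-1]
    a,b,e,f=(215,140,305,290) if n=="scene" else (180,140,290,280)
    cr=cv2.resize(im[b:f,a:e],None,fx=4,fy=4,interpolation=cv2.INTER_CUBIC); cv2.imwrite(f"pics/{n}c.png",cr)
E
python3 -c "
import cv2,numpy as np
a=cv2.imread('pics/scenec.png');b=cv2.imread('pics/sidec.png');h=560
b=cv2.copyMakeBorder(b,0,600-b.shape[0],0,0,cv2.BORDER_CONSTANT);cv2.imwrite('pics/cc.png',np.hstack([a[:600],b]))"
```

```text
scene mug 626 [[0.368, -0.143, 0.015], [0.416, -0.111, 0.054], [0.455, -0.079, 0.082]]
 rim 0.41648736596107483 -0.10692725330591202 0.042396802455186844 138
 handle [ 0.37337278 -0.08814393  0.05629572] 28
[[0.393, -0.092, 0.068], [0.387, -0.089, 0.065], [0.374, -0.086, 0.067], [0.386, -0.091, 0.063], [0.369, -0.088, 0.068], [0.377, -0.087, 0.062], [0.374, -0.085, 0.058], [0.368, -0.087, 0.054], [0.369, -0.085, 0.044], [0.366, -0.089, 0.04], [0.37, -0.087, 0.031], [0.372, -0.09, 0.028], [0.373, -0.087, 0.021], [0.382, -0.096, 0.022]]
scene stand 915 [[0.527, 0.135, 0.012], [0.609, 0.185, 0.081], [0.837, 0.483, 0.23]]
138
[[0.562, 0.168, 0.234], [0.514, 0.159, 0.232], [0.574, 0.172, 0.231], [0.549, 0.163, 0.23], [0.586, 0.171, 0.23], [0.541, 0.163, 0.229], [0.582, 0.177, 0.229], [0.553, 0.162, 0.229], [0.596, 0.174, 0.228], [0.561, 0.173, 0.228], [0.52, 0.163, 0.227], [0.58, 0.175, 0.226], [0.517, 0.16, 0.226], [0.578, 0.173, 0.225], [0.551, 0.165, 0.224], [0.528, 0.164, 0.223], [0.544, 0.169, 0.221], [0.593, 0.177, 0.22], [0.598, 0.177, 0.218], [0.606, 0.177, 0.21], [0.603, 0.173, 0
[... 1317 characters left out ...]
7], [0.503, 0.16, 0.242], [0.503, 0.162, 0.236], [0.506, 0.164, 0.232], [0.586, 0.173, 0.231], [0.55, 0.169, 0.231], [0.519, 0.166, 0.23], [0.502, 0.158, 0.23], [0.582, 0.169, 0.229], [0.547, 0.168, 0.228], [0.53, 0.162, 0.228], [0.546, 0.161, 0.227], [0.573, 0.17, 0.227], [0.543, 0.166, 0.226], [0.598, 0.17, 0.225], [0.595, 0.172, 0.225], [0.54, 0.165, 0.223], [0.576, 0.175, 0.222], [0.608, 0.175, 0.217], [0.603, 0.179, 0.209], [0.605, 0.174, 0.204], [0.612, 0.177, 0.196], [0.61, 0.171, 0.188], [0.605, 0.177, 0.18], [0.605, 0.178, 0.173], [0.604, 0.173, 0.164], [0.611, 0.176, 0.156], [0.604, 0.177, 0.15], [0.606, 0.172, 0.141], [0.609, 0.172, 0.134]]
 tube [0.61460274 0.55616831 0.06698313]
```

View pics/cc.png

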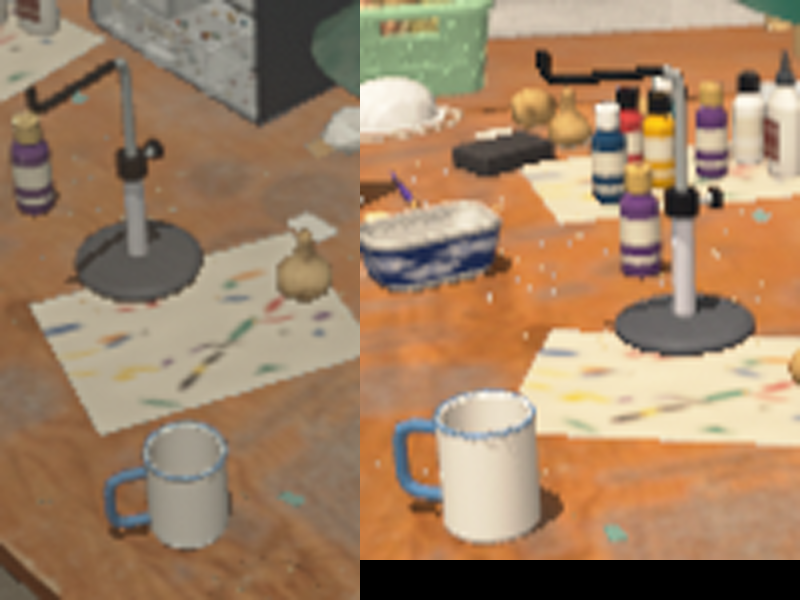

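Run:
```python
from h import *
from scipy.optimize import least_squares
R=[];H=[];A=[];V=[]
for n,(a,b,e,f),s in (("scene",(238,240,280,282),(215,145,270,220)),("side",(185,235,230,278),(220,148,282,230))):
    c=dict(np.load(n+".npz")); W=pts(c); cc=c["color"].astype(int)
    w=W[b:f,a:e].reshape(-1,3);k=cc[b:f,a:e].reshape(-1,3); bl=k[:,2]>k[:,0]+25
    # body: outer wall points, fit R=32
    g=w[(w[:,2]>.02)&(w[:,2]<.07)&~bl&(w[:,0]>.3)&(w[:,0]<.5)]
    t=np.deg2rad(np.degrees(0))
    r=least_squares(lambda p:np.hypot(g[:,0]-p[0],g[:,1]-p[1])-.032,[.425,-.11],loss="soft_l1",f_scale=.002)
    h=w[bl&(w[:,2]<.06)&(w[:,2]>.025)&(w[:,0]<.376)]; hm=np.nanmedian(h,0)
    print(n,"mug",r.x.round(4),"handle",hm.round(4),"ang",np.degrees(np.arctan2(hm[1]-r.x[1],hm[0]-r.x[0])).round(1),np.hypot(*(hm[:2]-r.x)).round(4))
    a,b,e,f=s; q=W[b:f,a:e].reshape(-1,3); q=q[(q[:,0]<.62)&(q[:,0]>.48)&(q[:,1]>.14)&(q[:,1]<.2)]
    arm=q[(q[:,2]>.19)&(q[:,0]<.585)&(q[:,0]>.515)]; rod=q[(q[:,2]>.13)&(q[:,2]<.2)]; tip=q[(q[:,2]>.236)&(q[:,0]<.52)]
    print(" arm fit y(x)",np.polyfit(arm[:,0]-.55,arm[:,1],1),"z pct",np.percentile(arm[:,2],[5,50,95]).round(4),"rod",np.median(rod,0).round(4),"tip",np.median(tip,0).round(4) if len(tip) else 0, tip[:,2].max() if len(tip) else 0)
    if n=="scene":
        K=c["color"].astype(int); gm=(K[...,1]>K[...,0]+15)&(W[...,0]>.3)&(W[...,0]<1.3)&(W[...,1]>-.5)&(W[...,1]<.5)
        for lo,hi in((0,.06),(.3,.5)):
            p=W[gm&(W[...,2]>lo)&(W[...,2]<hi)]; print(" lamp",lo,np.percentile(p,[2,50,98],axis=0).round(3).tolist())
```

```text
scene mug [ 0.4238 -0.11  ] handle [ 0.3683 -0.0866  0.0409] ang 157.2 0.0602
 arm fit y(x) [0.15323537 0.16765691] z pct [0.222  0.2278 0.2321] rod [0.6037 0.176  0.1672] tip [0.4957 0.1602 0.2462] 0.2510375521228939
 lamp 0 [[0.393, -0.491, 0.002], [0.506, -0.354, 0.014], [0.949, -0.09, 0.054]]
 lamp 0.3 [[0.567, -0.179, 0.346], [0.606, -0.159, 0.393], [0.637, -0.111, 0.443]]
side mug [ 0.4267 -0.1099] handle [ 0.3707 -0.0867  0.0422] ang 157.4 0.0606
 arm fit y(x) [0.16897268 0.16706552] z pct [0.223  0.2279 0.2317] rod [0.6074 0.1757 0.1661] tip [0.4979 0.1614 0.2449] 0.2515991572056996
```

Run:
```python
from h import *
for n,a,b,e,f in(("scene",365,205,425,248),("scene",290,110,335,170),("side",260,70,310,150),("side",365,255,442,300)):
    c=dict(np.load(n+".npz")); W=pts(c)[b:f,a:e]; K=c["color"].astype(int)[b:f,a:e]
    p=W[(K[...,1]>K[...,0]+12)]; print(n,len(p),np.nanpercentile(p,[3,50,97],axis=0).round(3).tolist())
```

```text
scene 953 [[0.804, -0.354, 0.01], [0.864, -0.296, 0.024], [0.955, -0.205, 0.036]]
scene 888 [[0.566, -0.178, 0.348], [0.602, -0.157, 0.39], [0.637, -0.108, 0.441]]
side 1420 [[0.569, -0.18, 0.342], [0.616, -0.164, 0.384], [0.649, -0.129, 0.441]]
side 2249 [[0.806, -0.356, 0.007], [0.871, -0.303, 0.026], [0.954, -0.214, 0.038]]
```

>>> send_rows(
  motion=[
    [0,0,0,0,-45,0,-1],
    [0,0,0,0,-50,0,-1],
    [0,0,0,0,-50,0,-1],
    [0,0,0,0,-50,0,-1],
    [0,0,0,0,-50,0,-1],
    [0,0,0,0,-50,0,-1],
    [0,0,0,0,-50,0,-1],
    [0,0,0,0,-50,0,-1],
    [0,0,0,0,-50,0,-1],
    [0,0,0,0,-50,0,-1],
  ],
)

```text
time_s: 1.1
eef_pos: [0.0639, 0.175, 0.2289]
eef_rot: [-0.007, 0.172, 0.984, -0.043]
wrist_force: [-0.2, 0.1, -0.4]
opening: 0.994
grasp_force: 0.0
```

>>> send_rows(
  motion=[
    [0,0,0,-20,16,0,-1],
    [0,0,0,-20,16,0,-1],
    [0,0,0,-20,16,0,-1],
    [0,0,0,-20,16,0,-1],
    [0,0,0,-20,16,0,-1],
    [0,0,0,-20,16,0,-1],
    [0,0,0,-20,16,0,-1],
    [0,0,0,-20,16,0,-1],
    [0,0,0,-20,16,0,-1],
    [0,0,0,-20,16,0,-1],
  ],
)

```text
time_s: 2.1
eef_pos: [0.3076, 0.2594, 0.216]
eef_rot: [-0.006, 0.171, 0.984, -0.041]
wrist_force: [-0.1, 0.6, 0.1]
opening: 1.001
grasp_force: 0.0
```

```bash
cat >> h.py <<'E'
from scipy.spatial.transform import Rotation as Ro
def delta(p,yaw,pos=None,quat=None):
    """rotvec deg (tool) and total shift (mm) in tool axes, measured -> target (tool x at yaw deg, pointing down)"""
    o=ctrl.get_obs(); q=o["eef_rot"]; R=Ro.from_quat([q[1],q[2],q[3],q[0]])
    a=np.deg2rad(yaw); x=[np.cos(a),np.sin(a),0]; z=[0,0,-1]; T=Ro.from_matrix(np.c_[x,np.cross(z,x),z])
    d=np.array(p)-o["eef_pos"]
    print("at",o["eef_pos"].round(4),"rot(tool)",(R.inv()*T).as_rotvec(degrees=True).round(2),"shift now-axes",(R.inv().apply(d)*1e3).round(1),"target-axes",(T.inv().apply(d)*1e3).round(1),"F",o["wrist_force"].round(1),"q",o["q"].round(2))
E
python3 -c "
from h import *
delta([.425,-.11,.16],157.3)"
```

```text
at [0.3076 0.2594 0.216 ] rot(tool) [-4.79  0.27  3.02] shift now-axes [-234.8 -302.4   82.2] target-axes [-250.9 -295.4   56. ] F [-0.1  0.6  0.1] q [ 0.45 -0.16  1.98 -0.06  1.37 -0.76]
```

>>> send_rows(
  motion=[
    [-4.8,0.3,3,0,0,0,-1],
    [0,0,0,-25,-33,6,-1],
    [0,0,0,-25,-33,6,-1],
    [0,0,0,-28,-33,6,-1],
    [0,0,0,-28,-33,6,-1],
    [0,0,0,-28,-33,6,-1],
    [0,0,0,-28,-33,6,-1],
    [0,0,0,-29,-33,6,-1],
    [0,0,0,-30,-33,7,-1],
    [0,0,0,-30,-31,7,-1],
  ],
)

```text
time_s: 3.1
eef_pos: [0.4249, -0.1135, 0.1599]
eef_rot: [0.0, 0.197, 0.98, -0.002]
wrist_force: [0.6, 0.5, 0.3]
opening: 0.999
grasp_force: 0.0
```

```bash
python3 -c "
from h import *
delta([.425,-.11,.036],157.3)
c=snap('wrist'); cv2.imwrite('pics/w1.png',c['color'][...,::-1]); print(c['mtx'],c['hand_eye'].round(3))"
```

```text
at [ 0.4249 -0.1135  0.1599] rot(tool) [-0.17  0.05 -0.03] shift now-axes [  1.3   3.6 123.9] target-axes [  1.2   3.3 123.9] F [0.6 0.5 0.3] q [-0.53 -0.05  2.   -0.    1.19 -1.7 ]
[[325.1922621    0.         278.62530574]
 [  0.         325.1922621  214.20619708]
 [  0.           0.           1.        ]] [[ 0.001 -0.964 -0.264  0.066]
 [ 1.     0.001  0.    -0.001]
 [-0.    -0.264  0.964 -0.142]
 [ 0.     0.     0.     1.   ]]
```

View pics/w1.png

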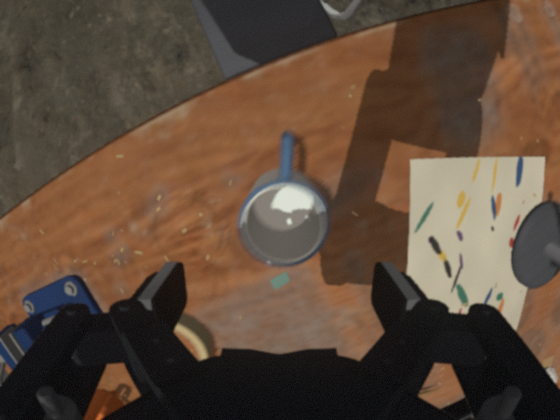

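The wrist view shows the mug rim centred at (284,222) between the fingers at columns 185 and 372. The handle is at (288,140), turned about 2.5° from the tool x axis. I'll shift +3.5 mm in y, turn and descend.

>>> send_rows(
  motion=[
    [0,0,2.5,1,3.5,0,-1],
    [0,0,0,0,0,20,-1],
    [0,0,0,0,0,20,-1],
    [0,0,0,0,0,20,-1],
    [0,0,0,0,0,20,-1],
    [0,0,0,0,0,20,-1],
    [0,0,0,0,0,15,-1],
    [0,0,0,0,0,9,-1],
    [0,0,0,0,0,0,-1],
    [0,0,0,0,0,0,-1],
  ],
)

```text
time_s: 4.15
eef_pos: [0.4237, -0.108, 0.0356]
eef_rot: [-0.001, 0.218, 0.976, -0.001]
wrist_force: [-0.2, 0.2, -0.2]
opening: 1.0
grasp_force: 0.0
```

>>> send_rows(
  motion=[
    [0,0,0,0,0,0,1],
    [0,0,0,0,0,0,1],
    [0,0,0,0,0,0,1],
    [0,0,0,0,0,0,1],
    [0,0,0,0,0,0,1],
    [0,0,0,0,0,0,1],
    [0,0,0,0,0,0,1],
    [0,0,0,0,0,0,1],
    [0,0,0,0,0,0,1],
    [0,0,0,0,0,0,1],
  ],
)

```text
time_s: 5.15
eef_pos: [0.4237, -0.1084, 0.0364]
eef_rot: [-0.001, 0.219, 0.976, -0.001]
wrist_force: [-2.3, 1.8, 9.0]
opening: 0.747
grasp_force: 65.3
```

>>> send_rows(
  motion=[
    [0,0,0,0,0,-12,1],
    [0,0,0,0,0,-20,1],
    [0,0,0,0,0,-24,1],
    [0,0,8,0,0,-25,1],
    [0,0,8,0,0,-25,1],
    [0,0,8,0,0,-25,1],
    [0,0,8,0,0,-25,1],
    [0,0,8,0,0,-20,1],
    [0,0,8,0,0,-14,1],
    [0,0,7.8,0,0,-6,1],
  ],
)

```text
time_s: 6.15
eef_pos: [0.4242, -0.1082, 0.2337]
eef_rot: [0.001, 0.652, 0.758, -0.001]
wrist_force: [0.3, -0.7, -1.9]
opening: 0.75
grasp_force: 66.1
```

```bash
python3 -c "
from h import *
delta([.466,.111,.232],98.9)"
```

```text
at [ 0.4242 -0.1082  0.2337] rot(tool) [-0.04  0.15 -0.3 ] shift now-axes [210.5  74.1   1.1] target-axes [210.1  75.2   1.7] F [ 0.3 -0.7 -1.9] q [-0.52 -0.14  1.93 -0.    1.35 -0.67]
```

>>> send_rows(
  motion=[
    [0,0,0,12,4,0,1],
    [0,0,0,24,8,0,1],
    [0,0,0,26,9,0,1],
    [0,0,0,26,10,0,1],
    [0,0,0,26,10,0,1],
    [0,0,0,26,10,0,1],
    [0,0,0,26,9,0,1],
    [0,0,0,24,8,1,1],
    [0,0,0,16,5,0,1],
    [0,0,0,4,2,0,1],
  ],
)

```text
time_s: 7.15
eef_pos: [0.4642, 0.1135, 0.2293]
eef_rot: [-0.002, 0.648, 0.762, -0.002]
wrist_force: [0.0, 0.1, -1.2]
opening: 0.748
grasp_force: 66.1
```

Run:
```python
from h import *
delta([.466,.111,.232],98.9)
ims=[]
for n,(a,b,e,f) in (("scene",(190,120,290,220)),("side",(190,120,290,220))):
    c=snap(n); np.savez(n+"2.npz",**c); im=c["color"][...,::-1]
    ims.append(cv2.resize(im[b:f,a:e],(400,400),interpolation=cv2.INTER_CUBIC))
    W=pts(c); K=c["color"].astype(int); w=W.reshape(-1,3);k=K.reshape(-1,3)
    near=(w[:,0]>.4)&(w[:,0]<.53)&(w[:,1]>.06)&(w[:,1]<.21)&(w[:,2]>.17)&(w[:,2]<.29)
    bl=near&(k[:,2]>k[:,0]+25); h=w[bl&(w[:,1]>.12)]; print(n,"handle pts",len(h),h[::max(1,len(h)//25)].round(3).tolist())
    r=w[bl&(w[:,1]<.14)]; print("rim z",np.percentile(r[:,2],[5,50,95]) if len(r) else 0)
    wh=w[near&(k.min(1)>120)&(w[:,1]<.14)]; print("body",len(wh),np.percentile(wh,[2,50,98],axis=0).round(3).tolist() if len(wh) else 0)
cv2.imwrite("pics/pre.png",np.hstack(ims))
```

```text
at [0.4642 0.1135 0.2293] rot(tool) [-0.26 -0.03  0.37] shift now-axes [-2.8  1.3 -2.7] target-axes [-2.8  1.4 -2.7] F [ 0.   0.1 -1.2] q [-0.01 -0.04  1.84 -0.    1.34 -0.17]
scene handle pts 0 []
rim z [0.27158632 0.27271489 0.27396292]
body 368 [[0.432, 0.075, 0.2], [0.455, 0.087, 0.242], [0.491, 0.138, 0.273]]
side handle pts 0 []
rim z [0.27185183 0.27344891 0.27470748]
body 651 [[0.431, 0.075, 0.197], [0.463, 0.083, 0.242], [0.494, 0.137, 0.274]]
```

View pics/pre.png

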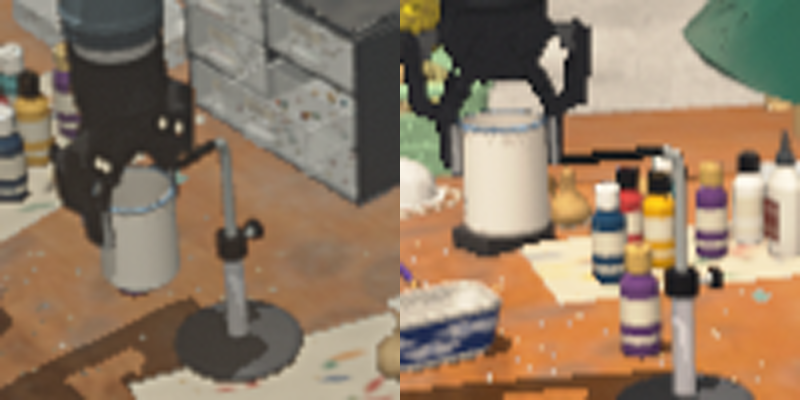

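Both views show the mug held upright left of the arm, with its rim at z 0.2735. The handle and tip are hidden behind the body, so I'll use the wrist camera, which sits on the handle side.

Run:
```python
from h import *
from scipy.optimize import least_squares
for n in("scene","side"):
    c=dict(np.load(n+"2.npz")); w=pts(c).reshape(-1,3); k=c["color"].reshape(-1,3).astype(int)
    g=w[(w[:,0]>.42)&(w[:,0]<.51)&(w[:,1]>.06)&(w[:,1]<.11)&(w[:,2]>.2)&(w[:,2]<.26)&(k.min(1)>110)]
    r=least_squares(lambda p:np.hypot(g[:,0]-p[0],g[:,1]-p[1])-.032,[.465,.11],loss="soft_l1",f_scale=.002); print(n,r.x.round(4),len(g))
c=snap("wrist"); np.savez("wrist2.npz",**c); cv2.imwrite("pics/w2.png",c["color"][...,::-1])
```

```text
scene [0.4635 0.1101] 254
side [0.4649 0.1094] 444
```

View pics/w2.png

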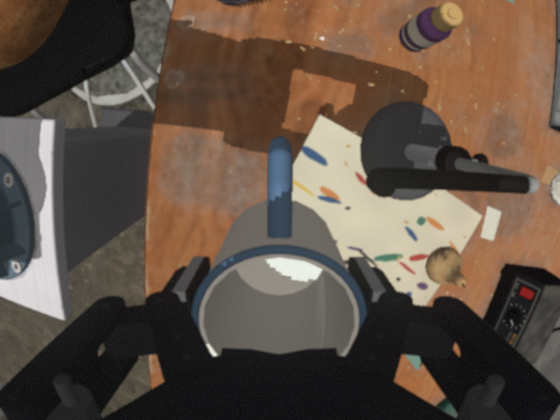

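The wrist view shows the handle straight up along column 280, rows 140 to 235. The arm runs level from its tip at about (378,182) to (540,183), so it is parallel to the tool's y axis. I'll measure the relative offset in the tool frame.

```bash
cat >> h.py <<'E'
def wpts(c):
    z=c["z_map"];K=c["mtx"];H=c["hand_eye"]
    v,u=np.mgrid[:z.shape[0],:z.shape[1]]
    a=(u-K[0,2])/K[0,0];b=(v-K[1,2])/K[1,1];r=np.hypot(a,b)+1e-9
    s=np.tan(r)/r*z
    P=np.stack([a*s,b*s,z],-1)@H[:3,:3].T+H[:3,3]; P[z==0]=np.nan
    return P*1e3
E
python3 - <<'E'
from h import *
c=dict(np.load("wrist2.npz")); P=wpts(c); K=c["color"].astype(int)
def rep(n,m): p=P[m]; p=p[np.isfinite(p).all(1)]; print(n,len(p),np.percentile(p,[3,50,97],axis=0).round(1).tolist()); return p
bl=(K[...,2]>K[...,0]+25); M=np.zeros(bl.shape,bool); M[130:238,265:298]=1
h=rep("handle",bl&M)
for x0 in range(30,72,5):
    q=h[(h[:,0]>=x0)&(h[:,0]<x0+5)]
    if len(q): print(x0,np.median(q,0).round(1),q[:,1].min().round(1),q[:,1].max().round(1))
dk=(K.max(-1)<75); M[:]=0; M[165:200,355:545]=1
near=(P[...,2]<60)
a=rep("arm",dk&M&near)
for y0 in range(20,140,10):
    q=a[(a[:,1]>=y0)&(a[:,1]<y0+10)]
    if len(q): print(y0,np.median(q,0).round(1),np.percentile(q[:,0],[3,97]).round(1),"topz",np.percentile(q[:,2],3).round(1))
E
```

```text
handle 1829 [[28.6, -3.2, -34.5], [45.6, 0.3, -32.5], [59.2, 3.8, -22.5]]
30 [ 32.5   0.3 -33.4] -2.9 3.8
35 [ 37.7   0.3 -33.3] -3.5 3.8
40 [ 42.6  -0.2 -33.2] -3.5 3.8
45 [ 47.5   0.3 -32.3] -3.5 4.2
50 [ 52.5   0.6 -30.1] -3.3 4.2
55 [ 57.   -0.1 -27.6] -3.3 4.2
60 [ 60.5  -0.1 -19.1] -1.9 2.2
arm 3442 [[39.3, 37.9, -23.0], [44.5, 79.7, -1.2], [48.2, 148.1, 37.6]]
30 [ 44.8  38.4 -19.5] [40.8 47.9] topz -23.2
40 [ 45.7  42.4 -22.1] [40.4 48.6] topz -24.0
50 [45.2 56.1 -0.9] [39.4 48.5] topz -3.0
60 [44.2 64.9 -0.8] [38.9 48.4] topz -2.5
70 [44.1 74.7 -0.9] [39.3 48.1] topz -2.4
80 [44.1 85.  -1. ] [39.4 48. ] topz -2.5
90 [43.9 94.8 -0.9] [39.1 48.1] topz -2.4
100 [ 44.  104.6  -1. ] [39.3 48. ] topz -2.5
110 [ 44.  115.1  -1.1] [39.  47.9] topz -2.7
120 [ 43.9 125.   -1. ] [39.1 48. ] topz -2.7
130 [ 44.2 133.9  -1.1] [39.2 47.9] topz -2.6
```

>>> send_rows(
  motion=[
    [0,0,0,2.5,0,-3.5,1],
    [0,0,0,0,0,0,1],
    [0,0,0,0,3,0,1],
    [0,0,0,0,3,0,1],
    [0,0,0,0,3,0,1],
    [0,0,0,0,3,0,1],
    [0,0,0,0,3,0,1],
    [0,0,0,0,3,0,1],
    [0,0,0,0,2,0,1],
    [0,0,0,0,0,0,1],
  ],
)

```text
time_s: 8.3
eef_pos: [0.4846, 0.1169, 0.233]
eef_rot: [-0.001, 0.65, 0.76, -0.001]
wrist_force: [0.2, -0.2, -0.5]
opening: 0.747
grasp_force: 66.1
```

Run:
```python
from h import *
delta([.466,.111,.2328],98.9)
c=snap("wrist"); np.savez("wrist3.npz",**c);P=wpts(c); K=c["color"].astype(int)
M=np.zeros(P.shape[:2],bool); M[120:215,265:300]=1
h=P[M&(K[...,2]>K[...,0]+25)]; print("handle",np.percentile(h,[2,50,98],axis=0).round(1).tolist())
dk=(K.max(-1)<75)&(P[...,2]<12)&(P[...,0]>34)&(P[...,0]<54)
a=P[dk]
for y0 in range(0,110,10):
    q=a[(a[:,1]>=y0)&(a[:,1]<y0+10)]
    if len(q): print(y0,len(q),np.percentile(q[:,0],[3,50,97]).round(1),"topz",np.percentile(q[:,2],3).round(1),q[:,1].min().round(1))
```

```text
at [0.4846 0.1169 0.233 ] rot(tool) [-0.22  0.01  0.04] shift now-axes [ -3.  -19.3   0.3] target-axes [ -3.  -19.3   0.2] F [ 0.2 -0.2 -0.5] q [-0.    0.01  1.79 -0.    1.35 -0.16]
handle [[nan, nan, nan], [nan, nan, nan], [nan, nan, nan]]
0 6 [34.3 36.5 39.1] topz -32.1 4.1
10 217 [39.3 43.4 46.6] topz -19.9 16.5
20 378 [38.8 44.1 47. ] topz -20.2 20.0
30 406 [38.5 43.1 46.8] topz 0.4 30.0
40 409 [37.9 42.7 46.8] topz 1.2 40.0
50 391 [37.7 42.6 46.6] topz 1.4 50.0
60 349 [38.  42.7 46.6] topz 1.3 60.0
70 331 [38.2 42.8 46.7] topz 1.3 70.0
80 309 [38.  42.8 46.6] topz 1.2 80.1
90 292 [37.9 42.8 46.7] topz 1.2 90.0
100 265 [38.1 42.7 46.7] topz 1.2 100.0
```

>>> send_rows(
  motion=[
    [0,0,0,1.5,0,0,1],
    [0,0,0,0,3,0,1],
    [0,0,0,0,3,0,1],
    [0,0,0,0,4,0,1],
    [0,0,0,0,4,0,1],
    [0,0,0,0,4,0,1],
    [0,0,0,0,4,0,1],
    [0,0,0,0,4,0,1],
    [0,0,0,0,4,0,1],
    [0,0,0,0,4,0,1],
  ],
)

```text
time_s: 9.35
eef_pos: [0.5181, 0.1237, 0.2329]
eef_rot: [-0.001, 0.65, 0.76, -0.002]
wrist_force: [-1.1, -0.5, -0.3]
opening: 0.749
grasp_force: 66.1
```

>>> send_rows(
  motion=[
    [0,0,0,0,3,0,1],
    [0,0,0,0,5,0,1],
    [0,0,0,0,5,0,1],
    [0,0,0,0,5,0,1],
    [0,0,0,0,5,0,1],
    [0,0,0,0,5,0,1],
    [0,0,0,0,5,0,1],
    [0,0,0,0,4,0,1],
    [0,0,0,0,2,0,1],
    [0,0,0,0,0,0,1],
  ],
)

```text
time_s: 10.35
eef_pos: [0.5564, 0.1297, 0.2327]
eef_rot: [-0.001, 0.65, 0.76, -0.002]
wrist_force: [-0.3, -0.4, -1.8]
opening: 0.748
grasp_force: 66.1
```

Run:
```python
from h import *
delta([.466,.111,.2328],98.9)
c=snap("wrist"); P=wpts(c); K=c["color"].astype(int)
cv2.imwrite("pics/w4.png",c["color"][...,::-1])
dk=(K.max(-1)<75)&(P[...,2]<12)&(P[...,2]>-33)&(P[...,0]>34)&(P[...,0]<54)
a=P[dk]
for y0 in range(-60,70,10):
    q=a[(a[:,1]>=y0)&(a[:,1]<y0+10)]
    if len(q): print(y0,len(q),np.percentile(q[:,0],[3,50,97]).round(1),"topz",np.percentile(q[:,2],3).round(1),q[:,1].min().round(1))
```

```text
at [0.5564 0.1297 0.2327] rot(tool) [-0.22  0.01  0.04] shift now-axes [ -4.4 -92.3   0.3] target-axes [ -4.5 -92.2  -0.1] F [-0.3 -0.4 -1.8] q [ 0.02  0.17  1.61 -0.    1.36 -0.13]
-60 217 [37.  41.7 45.3] topz -20.2 -55.0
-50 740 [36.8 41.6 45.1] topz -19.1 -50.0
-40 401 [36.9 41.3 45. ] topz 1.1 -39.9
-30 383 [36.9 41.2 44.6] topz 1.4 -30.0
-20 409 [36.8 41.2 44.9] topz 1.3 -20.0
-10 200 [36.7 41.2 44.8] topz 1.0 -10.0
0 225 [36.3 42.  51.6] topz -32.0 3.8
10 475 [35.7 41.2 45.3] topz 1.2 10.0
20 467 [35.7 41.  45.3] topz 1.2 20.0
30 429 [36.1 41.1 45. ] topz 1.2 30.0
40 229 [36.7 41.3 45.2] topz 1.1 40.0
```

View pics/w4.png

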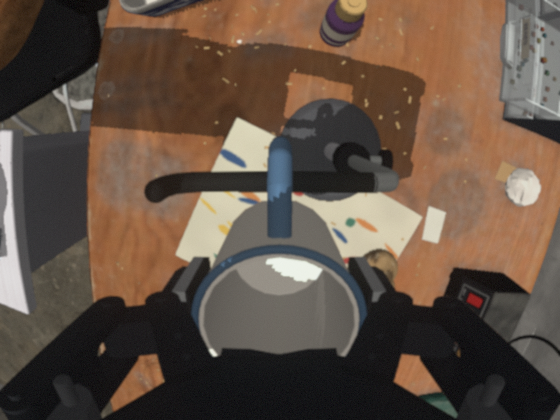

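Threaded: the arm passes under the handle bar at (280,182) and the upturned tip is at (157,188), beyond the mug. I'll lower about 26 mm until the bar rests on the arm.

>>> send_rows(
  motion=[
    [0,0,0,0,0,4,1],
    [0,0,0,0,0,4,1],
    [0,0,0,0,0,4,1],
    [0,0,0,0,0,4,1],
    [0,0,0,0,0,3,1],
    [0,0,0,0,0,2,1],
    [0,0,0,0,0,1,1],
    [0,0,0,0,0,1,1],
    [0,0,0,0,0,1,1],
    [0,0,0,0,0,0,1],
  ],
)

```text
time_s: 11.4
eef_pos: [0.5562, 0.1297, 0.2087]
eef_rot: [-0.001, 0.65, 0.76, -0.002]
wrist_force: [0.4, -0.1, -1.2]
opening: 0.746
grasp_force: 66.1
```

>>> send_rows(
  motion=[
    [0,0,0,0,0,0.5,1],
    [0,0,0,0,0,0,1],
    [0,0,0,0,0,0.5,1],
    [0,0,0,0,0,0,1],
    [0,0,0,0,0,0.5,1],
    [0,0,0,0,0,0,1],
    [0,0,0,0,0,0,1],
    [0,0,0,0,0,0,1],
    [0,0,0,0,0,0,1],
    [0,0,0,0,0,0,1],
  ],
)

```text
time_s: 12.4
eef_pos: [0.5562, 0.1297, 0.2073]
eef_rot: [-0.001, 0.65, 0.76, -0.001]
wrist_force: [-0.1, 0.2, -0.6]
opening: 0.747
grasp_force: 66.1
```

>>> send_rows(
  motion=[
    [0,0,0,0,0,0.5,1],
    [0,0,0,0,0,0,1],
    [0,0,0,0,0,0.5,1],
    [0,0,0,0,0,0,1],
    [0,0,0,0,0,0.5,1],
    [0,0,0,0,0,0,1],
    [0,0,0,0,0,0,1],
    [0,0,0,0,0,0,1],
    [0,0,0,0,0,0,1],
    [0,0,0,0,0,0,1],
  ],
)

```text
time_s: 13.4
eef_pos: [0.5562, 0.1297, 0.2058]
eef_rot: [-0.001, 0.65, 0.76, -0.001]
wrist_force: [-0.1, 0.7, 0.1]
opening: 0.751
grasp_force: 66.1
```

>>> send_rows(
  motion=[
    [0,0,0,0,0,0.5,1],
    [0,0,0,0,0,0,1],
    [0,0,0,0,0,0.5,1],
    [0,0,0,0,0,0,1],
    [0,0,0,0,0,0,1],
    [0,0,0,0,0,0,1],
    [0,0,0,0,0,0,1],
    [0,0,0,0,0,0,1],
    [0,0,0,0,0,0,1],
    [0,0,0,0,0,0,1],
  ],
)

```text
time_s: 14.4
eef_pos: [0.5563, 0.1297, 0.2051]
eef_rot: [-0.001, 0.65, 0.76, -0.001]
wrist_force: [-2.2, -0.4, 5.4]
opening: 0.747
grasp_force: 66.5
```

>>> send_rows(
  motion=[
    [0,0,0,0,0,0,-1],
    [0,0,0,0,0,0,-1],
    [0,0,0,0,0,0,-1],
    [0,0,0,0,0,0,-1],
    [0,0,0,0,0,0,-1],
    [0,0,0,0,0,0,-1],
    [0,0,0,0,0,0,-1],
    [0,0,0,0,0,0,-1],
    [0,0,0,0,0,0,-1],
    [0,0,0,0,0,0,-1],
  ],
)

```text
time_s: 15.4
eef_pos: [0.5562, 0.1297, 0.2048]
eef_rot: [-0.001, 0.65, 0.76, -0.001]
wrist_force: [-0.9, 0.9, 0.3]
opening: 0.999
grasp_force: 0.0
```

Run:
```python
from h import *
c=snap("side");w=snap("wrist")
cv2.imwrite("pics/rel.png",np.hstack([cv2.resize(c["color"][100:240,180:300,::-1],(360,420)),cv2.resize(w["color"][...,::-1],(440,420))]))
```

```text
(no output)
```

View pics/rel.png

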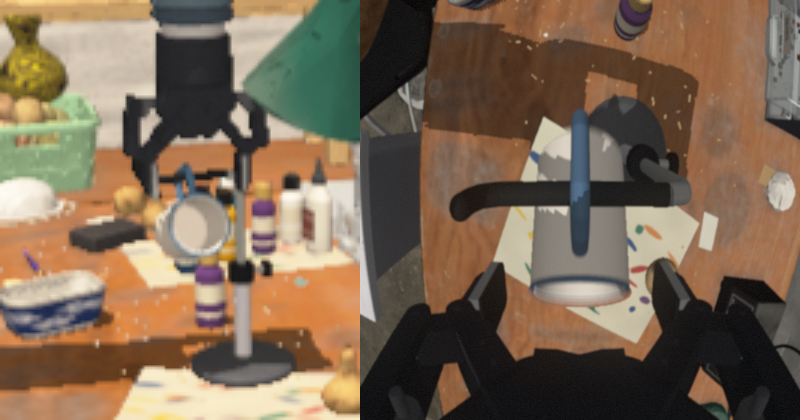

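The mug hangs sideways by its handle (wrist view: bar across the arm at (580,190), body below), and the fingers are clear of it. I'll lift away and let it settle.

>>> send_rows(
  motion=[
    [0,0,0,0,0,-4,-1],
    [0,0,0,0,0,-8,-1],
    [0,0,0,0,0,-12,-1],
    [0,0,0,0,0,-15,-1],
    [0,0,0,0,0,-15,-1],
    [0,0,0,0,0,-15,-1],
    [0,0,0,0,0,-12,-1],
    [0,0,0,0,0,-8,-1],
    [0,0,0,0,0,-4,-1],
    [0,0,0,0,0,0,-1],
  ],
)

```text
time_s: 16.5
eef_pos: [0.5567, 0.1297, 0.2982]
eef_rot: [-0.001, 0.65, 0.76, -0.001]
wrist_force: [0.5, 0.4, 0.2]
opening: 1.001
grasp_force: 0.0
```

>>> send_rows(
  motion=[
    [0,0,0,0,0,0,-1],
    [0,0,0,0,0,0,-1],
    [0,0,0,0,0,0,-1],
    [0,0,0,0,0,0,-1],
    [0,0,0,0,0,0,-1],
    [0,0,0,0,0,0,-1],
    [0,0,0,0,0,0,-1],
    [0,0,0,0,0,0,-1],
    [0,0,0,0,0,0,-1],
    [0,0,0,0,0,0,-1],
  ],
)

```text
time_s: 17.5
eef_pos: [0.5565, 0.1297, 0.2978]
eef_rot: [-0.001, 0.65, 0.76, -0.001]
wrist_force: [-0.2, -0.0, -0.4]
opening: 1.001
grasp_force: 0.0
```

>>> send_rows(
  motion=[
    [0,0,0,0,0,0,-1],
    [0,0,0,0,0,0,-1],
    [0,0,0,0,0,0,-1],
    [0,0,0,0,0,0,-1],
    [0,0,0,0,0,0,-1],
    [0,0,0,0,0,0,-1],
    [0,0,0,0,0,0,-1],
    [0,0,0,0,0,0,-1],
    [0,0,0,0,0,0,-1],
    [0,0,0,0,0,0,-1],
  ],
)

```text
time_s: 18.5
eef_pos: [0.5565, 0.1297, 0.2978]
eef_rot: [-0.001, 0.65, 0.76, -0.001]
wrist_force: [-0.5, 0.3, -0.0]
opening: 1.002
grasp_force: 0.0
```

>>> send_rows(
  motion=[
    [0,0,0,0,0,0,-1],
    [0,0,0,0,0,0,-1],
    [0,0,0,0,0,0,-1],
    [0,0,0,0,0,0,-1],
    [0,0,0,0,0,0,-1],
    [0,0,0,0,0,0,-1],
    [0,0,0,0,0,0,-1],
    [0,0,0,0,0,0,-1],
    [0,0,0,0,0,0,-1],
    [0,0,0,0,0,0,-1],
  ],
)

```text
time_s: 19.5
eef_pos: [0.5565, 0.1298, 0.2978]
eef_rot: [-0.001, 0.65, 0.76, -0.001]
wrist_force: [0.6, 0.1, -0.1]
opening: 1.0
grasp_force: 0.0
```

>>> send_rows(
  motion=[
    [0,0,0,0,0,0,-1],
    [0,0,0,0,0,0,-1],
    [0,0,0,0,0,0,-1],
    [0,0,0,0,0,0,-1],
    [0,0,0,0,0,0,-1],
    [0,0,0,0,0,0,-1],
    [0,0,0,0,0,0,-1],
    [0,0,0,0,0,0,-1],
    [0,0,0,0,0,0,-1],
    [0,0,0,0,0,0,-1],
  ],
)

```text
time_s: 20.5
eef_pos: [0.5565, 0.1298, 0.2978]
eef_rot: [-0.001, 0.65, 0.76, -0.001]
wrist_force: [-0.2, -0.4, -0.1]
opening: 0.999
grasp_force: 0.0
```

Run:
```python
from h import *
c=snap("side");w=snap("wrist")
cv2.imwrite("pics/fin.png",np.hstack([cv2.resize(c["color"][100:240,180:300,::-1],(360,420)),cv2.resize(w["color"][...,::-1],(440,420))]))
```

```text
(no output)
```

View pics/fin.png

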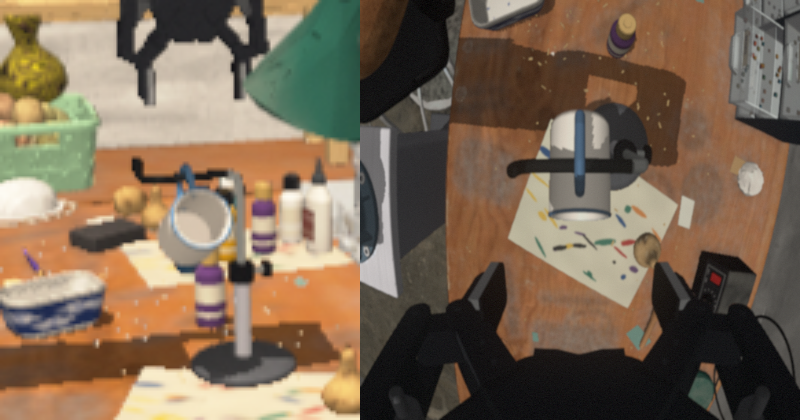

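The mug hangs behind the tip (tip at (137,168) in the side crop) and the gripper is well clear. I'll wait a few more seconds for the rocking to fade, then hand in.

>>> send_rows(
  motion=[
    [0,0,0,0,0,0,-1],
    [0,0,0,0,0,0,-1],
    [0,0,0,0,0,0,-1],
    [0,0,0,0,0,0,-1],
    [0,0,0,0,0,0,-1],
    [0,0,0,0,0,0,-1],
    [0,0,0,0,0,0,-1],
    [0,0,0,0,0,0,-1],
    [0,0,0,0,0,0,-1],
    [0,0,0,0,0,0,-1],
  ],
)

```text
time_s: 21.6
eef_pos: [0.5565, 0.1297, 0.2978]
eef_rot: [-0.001, 0.65, 0.76, -0.001]
wrist_force: [-0.1, 0.5, 0.4]
opening: 0.997
grasp_force: 0.0
```

>>> send_rows(
  motion=[
    [0,0,0,0,0,0,-1],
    [0,0,0,0,0,0,-1],
    [0,0,0,0,0,0,-1],
    [0,0,0,0,0,0,-1],
    [0,0,0,0,0,0,-1],
    [0,0,0,0,0,0,-1],
    [0,0,0,0,0,0,-1],
    [0,0,0,0,0,0,-1],
    [0,0,0,0,0,0,-1],
    [0,0,0,0,0,0,-1],
  ],
)

```text
time_s: 22.6
eef_pos: [0.5565, 0.1297, 0.2977]
eef_rot: [-0.001, 0.65, 0.76, -0.001]
wrist_force: [0.3, -0.5, 1.0]
opening: 0.991
grasp_force: 0.0
```

>>> send_rows(
  motion=[
    [0,0,0,0,0,0,-1],
    [0,0,0,0,0,0,-1],
    [0,0,0,0,0,0,-1],
    [0,0,0,0,0,0,-1],
    [0,0,0,0,0,0,-1],
    [0,0,0,0,0,0,-1],
    [0,0,0,0,0,0,-1],
    [0,0,0,0,0,0,-1],
    [0,0,0,0,0,0,-1],
    [0,0,0,0,0,0,-1],
  ],
)

```text
time_s: 23.6
eef_pos: [0.5565, 0.1297, 0.2978]
eef_rot: [-0.001, 0.65, 0.76, -0.001]
wrist_force: [-1.2, 0.5, -0.7]
opening: 1.003
grasp_force: 0.0
```

```bash
python3 -c "
from h import *
a=snap('side')['color'].astype(int);b=snap('side')['color'].astype(int)
print(abs(a-b)[150:200,225:265].mean()); print(ctrl.hand_in())"
```

```text
1.5426666666666666
the job is handed in; nothing more can be done
None
```

The mug hangs by its handle on the stand's arm behind the upturned tip, with the gripper clear of everything and the bottle, gourd and tape untouched; the job was handed in at about 24 s.

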